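# Load the bearing nest and clip its cap down

## Robot

A 6-joint arm with a two-finger parallel gripper is mounted at the origin on the work surface. World frame = base frame: x ahead of the robot, y to its left, z up, the work surface at z = 0. Lengths are in mm, angles in rad, forces in N, time in s.
With the tool pointing down it reaches from about 275 to 825 mm from the base axis. Payload 4.9 kg.
Tool frame: the origin (TCP) lies at the very end of the fingers, on their centre line; the grasp point (between the pads) lies 19 mm behind it; z points along the fingers, y is the direction in which the jaws open and shut (so a half turn about z gives the same grasp; the last joint's range is limited). The gripper opens to 85 mm and grips with 20 to 120 N. Pads are 22 mm wide; open, the fingers measure 114 mm over their backs; the gripper's body (76 mm by 85 mm) begins 54 mm behind the grasp point. The pads swing forward as they close: fully open they stand 13 mm farther back than shut.
Start: joints at [-1.234, 0.326, -0.193, 1.052, 0, 1.437], TCP at [249.494, -490.175, 231.281] pointing down, gripper open.
Joint ranges: [-2.65, 2.65], [-0.97, 1.79], [-1.3, 1.35], [-1.93, 2.1], [-1.47, 1.37], [-3.14, 3.14]. Speed limits (rad/s): [2.57, 2.57, 3.14, 3.14, 3.14, 3.14].

## Interface

Orientations are given as [roll, pitch, yaw] about the fixed x, y, z axes, in that order (R = Rz(yaw) Ry(pitch) Rx(roll)).
In Python, from bench import bot, solve_ik, imaging gives the robot as it stands. Calls block until the motion is done:
- bot.move_ptp(position, orientation): joint-space move of the TCP to a pose.
- bot.movel(position, rot=None, max_speed=150, threshold=None): straight line of the TCP; rot=None keeps the orientation; max_speed is the mean speed in mm/s. With threshold (N) it stops when the force on the tool has changed by that much, and returns True; else False.
- bot.move_j(angles): joint-space move.
- bot.grip(opening, effort=None): opening from 0.0 (shut) to 1.0 (fully open); effort is the grip in N (None keeps the last); returns when the fingers have stopped.
- bot.dwell(seconds).
- solve_ik(position, orientation): joint angles nearest the present ones, or None.
- bot.get_state(): the state.
- imaging.capture(name): name is "side" or "top" or "wrist"; returns the picture (384x512x3 uint8, blue, green, red); there is no depth.
- imaging.camera_model(name): a dict with "K" (3x3 intrinsics, pixels), "position" and "rotation" of the camera in the world. Camera axes: x right, y up, looking along -z (the intrinsics and any distortion apply to the point x, -y, -z); pixel columns grow to the right and rows downward; lengths in mm; the calibration is good to about 2 mm. A picture is of the moment at which its call begins: read the wrist's pose just before it. camera_model takes no time and is no camera call; for the wrist camera it gives the pose at the moment of the call.
A pose or a line that the arm cannot do raises bot.IKError and nothing moves.
- bot.sign_off(): hands the job in, once; it reports no verdict.
The state is a dict: "t": time; "qpos": joint angles; "joint_velocities": joint speeds; "effort": joint torques, N m; "tcp_pos": TCP position; "orientation": TCP orientation; "contact_force": force on the tool from outside, world axes, zero at the start; "wrist_torque": the same for the moment, N m; "opening": opening from 0.0 (shut) to 1.0 (fully open).
Only numpy, scipy, OpenCV 4.12 (cv2) and the standard library are available. Lean on these libraries where they do the work, as an engineer would, in place of code of your own. Each camera call takes 0.05 s, during which the arm holds its last target. There are 200 camera calls.

## Task

Build up the bearing stack in the four-post nest: first the bearing, then the spacer ring, then the cap, each lying flat and with the cap's bent lip turned to lie against the nest's sloping front lip. Then squeeze the sprung clip open to take it off its stand, slide its jaws down over both lips near the middle of their edge, in line with their slope, and let it go so that it grips the two together. Leave the other things on the bench where they are.

Things in the scene. Friction and masses are not known exactly. Their poses are not given: they have to be found in the camera images.
- nest: Fixed grey block 116 x 90, 25 mm high, with four steel guide posts (10 mm thick, coned tips, 36 mm tall) in a square round the seat: discs of 50 mm drop in with 1.5 mm to spare all round. Gaps of 34 mm between posts let fingers in at left and right (y) and the cap's tongue out in front (-x), where the fixed lip stands. Origin at bench level under the seat's centre, z up.
- nest_seat (a point): Centre of the seat between the posts, on the block's top face, 25 mm above the bench; axes as the nest's.
- nest_lip: The nest's fixed steel lip, 3 mm thick, 44 wide, leaning forward (nest -x) 30 deg from vertical. Origin: middle of the pair's top edge, 76 mm above the bench, 64 in front of the seat, between fixed lip and seated cap's lip. z up the slope out of the edge, y along the edge, x normal, back and up. 30 mm of both lips is free below the edge; the pair is 6 to 7.5 mm thick.
- bearing: Sealed ball bearing: a steel ring with black seals, 50 mm diameter, 14 mm thick, small bore of 17 mm, lying flat. Origin under its centre, z up its axis.
- spacer: Plain aluminium spacer ring, 50 mm diameter, 8 mm thick, large bore of 36 mm, lying flat. Origin under its centre, z up its axis.
- cap: Aluminium disc 50 dia, 5 mm thick, with a grip rib on top (30 long in x, 12 wide, centred at x = -8 mm, top at 23 mm) and towards -x a tongue 31 wide that bends up at x = -46 into a lip 3 thick, 44 wide, 32 long, leaning forward 30 deg from vertical, edge 30 mm up. Origin under the disc's centre, z up. Seated with its x along the nest's x, its lip lies along the inner face of the fixed lip.
- clip: Sprung steel clip like a wide clothes-peg, 22 mm wide (x), 84 long. Origin on the pivot; z up to the handles, which end 46 mm above it and spread 49 mm over all in y when shut; jaws below, pads their last 14 mm. Squeezing the handles along y (10 to 15 N, until parallel, 20 mm over all) opens the jaws to 27 mm. Starts on the stand's strip, y across it. Frame of the -y half.
- clip_jaw (a joint): Angle between the clip's halves: 0 with the pads parallel 6 mm apart, grows to 0.60 rad as the handles are squeezed fully.
- clip_mouth (a point): The end of the clip's jaws, midway between the pads, 38 mm below the pivot along the clip's -z; axes as the clip's.
- stand: The clip stand, fixed: a grey foot 90 x 100 mm, 12 high, with an upright aluminium strip 6 mm thick (x), 80 wide (y), top edge 70 mm above the bench. Origin under its centre. The clip is parked on the top edge, jaws 16 mm down over it.
- drift_a: a blue anodised stepped press drift, 42 mm across, 24 tall (bystander); origin under its centre
- drift_b: a blue anodised stepped press drift, 34 mm across, 24 tall (bystander); origin under its centre
- driver: a screwdriver lying in front of the nest (bystander)
- tin: a round metal tin, 60 mm across, 60 tall (bystander); origin under its centre
- carton: a small cardboard box 60 x 85 x 45 mm (bystander); origin under its centre
- wing_nut: a steel wing nut, 44 mm across the wings, 18 tall (bystander); origin under its centre
- pencil: a yellow pencil 165 mm long lying flat (bystander)
Not all that is in view belongs to the job. Leave any blue or red look-alike of the bearing alone. Several things look just like the spacer: the one meant starts nearest to the robot's base.

How it is judged:
By the outcome, as a careful person would: the job done as asked, in the order asked, and still so for the second after the job is handed in, with the robot touching nothing.
It also fails if it takes over 72 s, if anything falls off the work surface, if the arm or the gripper's body presses on something with over 40 N, if the wrist force passes 120 N, or if a joint passes its speed limit or range.

## Working session

There is one attempt and no reset: what is moved stays moved. The work goes in short steps, each a Python script; the robot and the scene stay as the last script left them, time stands still between calls to the robot, and variables do not carry over. Pictures are saved under pics/ and viewed, about 8 in all and at most 12, crops included, and the job is handed in when it is done.

```bash
ls; mkdir -p pics; python3 - <<'E'
from bench import bot, imaging
import cv2, numpy as np
for n in ("top","side","wrist"):
    m=imaging.camera_model(n); print(n,{k:np.round(v,3).tolist() if not isinstance(v,str) else v for k,v in m.items()})
    im=imaging.capture(n); cv2.imwrite(f"pics/{n}0.png",im)
    if n!="wrist": cv2.imwrite(f"pics/{n}0b.png",cv2.resize(im,(800,600),interpolation=cv2.INTER_CUBIC))
print(bot.get_state())
E
```

```text
pics
top {'K': [[423.098, 0.0, 255.402], [0.0, 423.098, 187.014], [0.0, 0.0, 1.0]], 'position': [296.709, -50.822, 1222.571], 'rotation': [0.22, 0.007, -1.571]}
side {'K': [[453.152, 0.0, 251.453], [0.0, 453.152, 187.632], [0.0, 0.0, 1.0]], 'position': [483.07, 712.199, 1045.309], 'rotation': [0.665, 0.012, -3.045]}
wrist {'K': [[323.135, 0.0, 251.362], [0.0, 323.135, 189.03], [0.0, 0.0, 1.0]], 'position': [317.322, -454.688, 373.343], 'rotation': [-0.299, 0.0, -1.1]}
{'t': 0.15, 'qpos': array([-1.23413782e+00,  3.26722477e-01, -1.93306935e-01,  1.05203982e+00,
        2.04955216e-05,  1.43660592e+00]), 'joint_velocities': array([-0.00018534, -0.00203176,  0.00269034, -0.00064185, -0.00156245,
        0.00029206]), 'effort': array([ 1.97143105e-03, -4.43703568e+01,  2.62664598e+01,  1.04497143e-02,
       -2.17491100e-05, -8.03188982e-06]), 'tcp_pos': array([ 249.38148776, -489.73286872,  230.72753566]), 'orientation': array([-3.14033393e+00, -1.90610985e-04,  4.70848785e-01]), 'contact_force': array([ 0.29111947,  0.83206919, -0.61107971]), 'wrist_torque': array([-0.011578  ,  0.01355361, -0.001141  ]), 'opening': 1.002641504194138}
```

View pics/top0b.png

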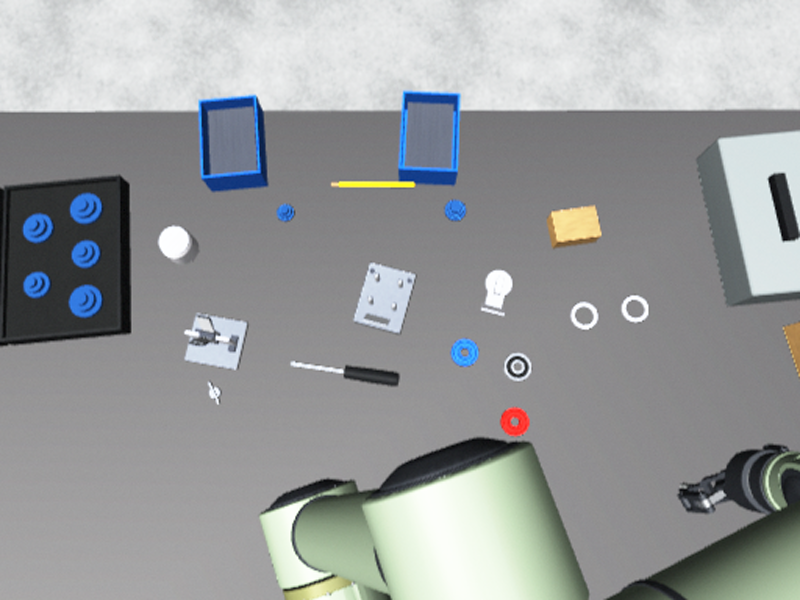

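View pics/side0b.png

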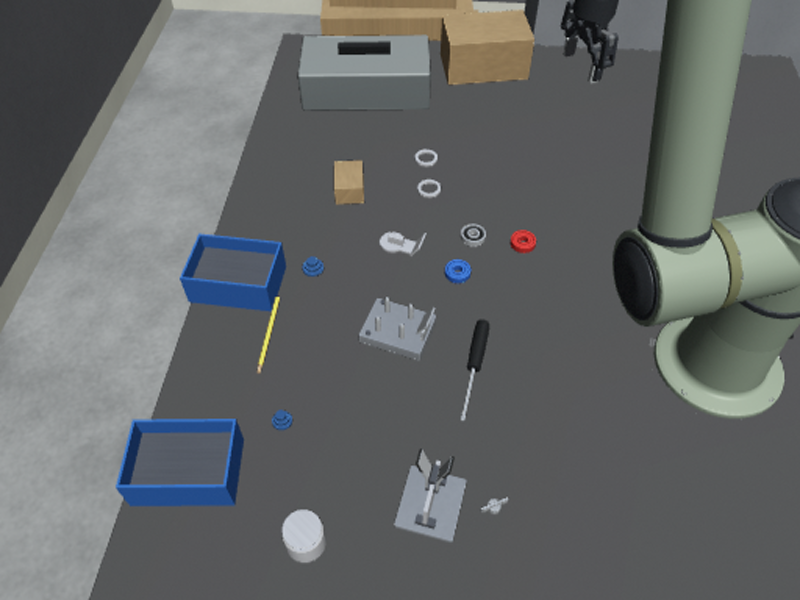

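Top view (800×600): nest (385,298), clip/stand (215,340), bearing (517,367) with steel ring and black seals; blue (464,352) and red (514,421) are look-alikes. The cap is at (498,285). The two plain rings are at (584,315) and (635,308). The side view shows no other ring. Next I'll compute positions.

```bash
cat > h.py <<'E'
from bench import bot, solve_ik, imaging
import cv2, numpy as np
from scipy.spatial.transform import Rotation as Ro
pi=np.pi
def model(n):
    m=imaging.camera_model(n); r=np.asarray(m["rotation"],float)
    R=r if r.shape==(3,3) else Ro.from_euler("xyz",r).as_matrix()
    return np.array(m["K"]),R,np.array(m["position"],float)
def plane(m,uv,z):
    K,R,p=m; uv=np.atleast_2d(uv).astype(float)
    d=np.c_[(uv[:,0]-K[0,2])/K[0,0],-(uv[:,1]-K[1,2])/K[1,1],-np.ones(len(uv))]@R.T
    return p+d*((z-p[2])/d[:,2])[:,None]
def proj(m,P):
    K,R,p=m; c=(np.atleast_2d(P)-p)@R
    return np.c_[K[0,2]+K[0,0]*c[:,0]/-c[:,2], K[1,2]+K[1,1]*c[:,1]/c[:,2]]
def down(yaw): return [pi,0,yaw]
E
python3 - <<'E'
from h import *
m=model("top")
for n,u,v,z in [("nestA",370,263,25),("nestB",416,270,25),("nestC",402,333,25),("nestD",354,325,25),("bearing",517,367,14),("ring1",584,315,8),("ring2",635,308,8),("capdisc",498,283,5),("caplip",493,313,25),("standTL",198,313,12),("TR",247,321,12),("BR",238,370,12),("BL",185,361,12),("pivot",212,338,92),("hidden?",740,530,0)]:
    p=plane(m,[u/1.5625,v/1.5625],z)[0]; print(n,p.round(0),np.hypot(*p[:2]).round())
im=cv2.imread("pics/side0.png")[280:350,240:310]; cv2.imwrite("pics/c1.png",np.hstack([cv2.resize(im,(490,490),interpolation=cv2.INTER_CUBIC)]))
for p in [(450,-150,230)]:
  for y in (0,-.2,.2): print(solve_ik(p,down(y)))
E
```

```text
nestA [621.  13.  25.] 621.0
nestB [607. -74.  25.] 612.0
nestC [488. -47.  25.] 491.0
nestD [503.  41.  25.] 505.0
bearing [ 427. -257.   14.] 498.0
ring1 [ 524. -387.    8.] 652.0
ring2 [ 538. -482.    8.] 722.0
capdisc [ 587. -229.    5.] 630.0
caplip [ 525. -215.   25.] 568.0
standTL [528. 334.  12.] 625.0
TR [513. 241.  12.] 567.0
BR [422. 253.  12.] 492.0
BL [439. 352.  12.] 562.0
pivot [469. 281.  92.] 547.0
hidden? [ 144. -638.    0.] 654.0
[-0.47754242  0.18743783 -0.38282033  1.00053816  0.          2.66405023]
[-0.47754242  0.18743783 -0.38282033  1.00053816  0.          2.86405023]
[-0.47754242  0.18743783 -0.38282033  1.00053816  0.          2.46405023]
```

View pics/c1.png

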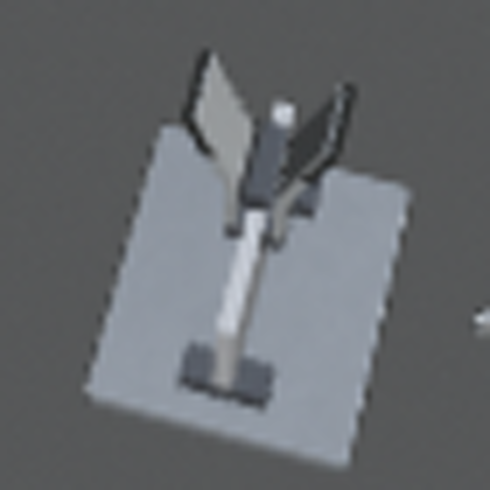

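The side crop shows the clip on the strip: handles apart across the strip (stand x), strip running along stand y. Now I'll check IK and take a near wrist view of the nest, cap, bearing and rings.

```bash
python3 - <<'E'
from h import *
bot.grip(0.73,40)
bot.move_ptp([480,-218,200],down(2.91))
m=model("wrist"); im=imaging.capture("wrist")
np.savez("w1.npz",K=m[0],R=m[1],p=m[2]); cv2.imwrite("pics/w1.png",im)
cv2.imwrite("pics/w1b.png",cv2.resize(im,(800,600),interpolation=cv2.INTER_CUBIC))
s=bot.get_state(); print(s["t"],s["tcp_pos"],s["orientation"],s["qpos"],s["opening"],m[2])
# clip poses IK
yaw=-.233; N=Ro.from_euler("z",yaw).as_matrix(); a=pi/6
L=N@np.array([[np.cos(a),0,-np.sin(a)],[0,1,0],[np.sin(a),0,np.cos(a)]])
lip=np.array([555,-17,76])+N@[-64,0,0]
for s_ in (1,-1):
    x,z=L[:,0]*s_,-L[:,2]; R=np.c_[np.cross(x,z),x,z]
    rpy=Ro.from_matrix(R).as_euler("xyz")
    for d in (34,90): print(s_,d,rpy,solve_ik(lip+L[:,2]*d,rpy))
for y in (-.16+pi/2,-.16-pi/2): print(y,solve_ik([469,281,106],down(y)))
E
```

```text
2.1167 [ 479.83008594 -218.67518705  200.07666342] [-3.14130605e+00  1.14606787e-04  2.90845150e+00] [-5.67510631e-01  3.07932877e-01 -3.02229645e-01  9.60431488e-01
 -2.33122778e-04 -3.34369489e-01] 0.7273236549310736 [ 407.47745111 -200.06340229  342.83083714]
1 34 [2.61799388 0.         1.33779633] [-0.11312711  0.09858788 -1.09107206 -0.13934944 -0.05982869  1.67473352]
1 90 [2.61799388 0.         1.33779633] [-0.1017717  -0.07510664 -1.07072653  0.05530874 -0.06547275  1.68460632]
-1 34 [-2.61799388e+00 -2.22044605e-16 -1.80379633e+00] [-0.11312711  0.09858788 -1.09107206 -0.13934944 -0.05982869 -1.46685913]
-1 90 [-2.61799388e+00 -2.22044605e-16 -1.80379633e+00] [-0.1017717  -0.07510664 -1.07072653  0.05530874 -0.06547275 -1.45698634]
1.4107963267948966 [ 0.40476554  0.4364585  -0.37588685  0.75845097  0.          2.13556186]
-1.7307963267948965 [ 0.40476554  0.4364585  -0.37588685  0.75845097  0.         -1.00603079]
```

View pics/w1b.png

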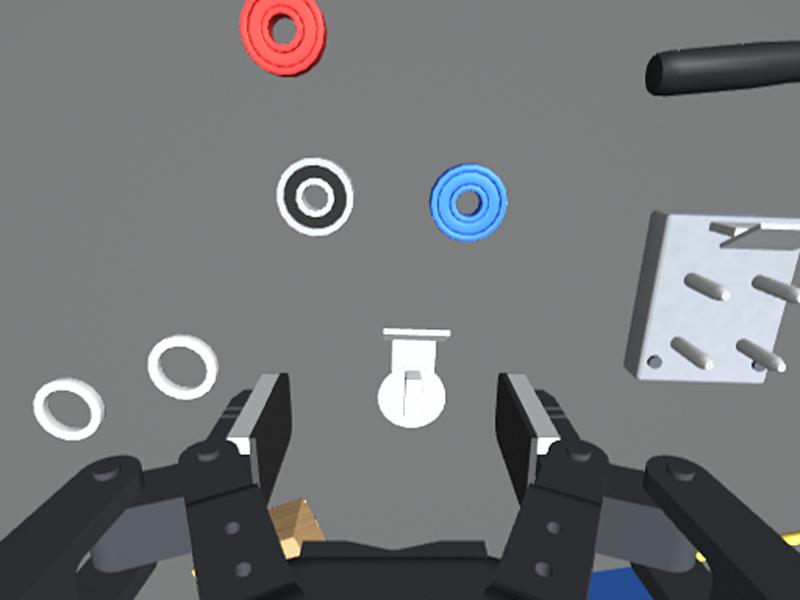

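Wrist view (800×600): bearing (315,197), blue look-alike (468,203), red (284,30), cap disc (411,398) with its lip edge at y≈331 (384–450), spacer candidates (183,367) and (69,409), nest at right. Spacer (183,367) is about 652 mm from the base and the other about 722 mm, so (183,367) is the one meant. Next: silhouette fits.

```bash
cat > fit.py <<'E'
from h import *
from scipy.optimize import minimize
def circ(r,z,x=0,y=0):
    t=np.linspace(0,2*pi,49)[:-1]; return np.c_[x+r*np.cos(t),y+r*np.sin(t),np.full(48,z)]
def cyl(r,z0,z1,x=0,y=0): return np.r_[circ(r,z0,x,y),circ(r,z1,x,y)]
def box(x0,x1,y0,y1,z0,z1): return np.array([[x,y,z] for x in (x0,x1) for y in (y0,y1) for z in (z0,z1)],float)
s3,c3=.5,np.cos(pi/6)
def lipb(ex,ez,L,t,side):  # slab with top edge at (ex,ez), leaning to -x; side=+1 thickness towards inner
    u=np.array([-s3,c3]); n=np.array([c3,s3])*t*side; e=np.array([ex,ez]); q=[e,e-u*L,e+n,e-u*L+n]
    return np.array([[a[0],y,a[1]] for a in q for y in (-22,22)])
PARTS=dict(bearing=[cyl(25,0,14)],spacer=[cyl(25,0,8)],
 cap=[cyl(25,0,5),box(-23,7,-6,6,5,23),box(-46,-10,-15.5,15.5,0,5),lipb(-64,30,32,3,1)],
 nest=[box(-58,58,-45,45,0,25)]+[cyl(4.5,25,60,a,b) for a in(-22,22) for b in(-22,22)]+[lipb(-64,76,45,3,-1)])
SS=4
def render(m,parts,q,shape,roi):
    x0,y0,x1,y1=roi; out=np.zeros(((y1-y0)*SS,(x1-x0)*SS),np.uint8)
    R=Ro.from_euler("z",q[2]).as_matrix()
    for P in parts:
        uv=(proj(m,P@R.T+[q[0],q[1],0])-[x0,y0]+.5)*SS
        cv2.fillConvexPoly(out,cv2.convexHull(np.round(uv*16).astype(np.int32)),255,shift=4)
    return cv2.resize(out,(x1-x0,y1-y0),interpolation=cv2.INTER_AREA)/255.
def fit(m,im,parts,q0,roi,thr,yaw=True,holefill=True,valid=None):
    x0,y0,x1,y1=roi; g=im[y0:y1,x0:x1].min(2).astype(float) if thr is not None else im
    M=(g>thr).astype(np.uint8)
    if holefill:
        cs,_=cv2.findContours(M,cv2.RETR_EXTERNAL,cv2.CHAIN_APPROX_NONE); c=max(cs,key=cv2.contourArea)
        M=np.zeros_like(M); cv2.drawContours(M,[c],-1,1,-1)
    f=lambda d: np.abs(render(m,parts,[q0[0]+d[0],q0[1]+d[1],q0[2]+(d[2]/40 if yaw else 0)],None,roi)-M).sum()
    n=3 if yaw else 2; S=np.r_[[np.zeros(n)],np.eye(n)*6]
    r=minimize(f,np.zeros(n),method="Nelder-Mead",options=dict(initial_simplex=S,xatol=.05,fatol=.5,maxiter=300))
    d=r.x; return np.array([q0[0]+d[0],q0[1]+d[1],q0[2]+(d[2]/40 if yaw else 0)]),r.fun,M.sum()
E
python3 - <<'E'
from fit import *
d=np.load("w1.npz"); m=(d["K"],d["R"],d["p"]); im=cv2.imread("pics/w1.png")
k=1/1.5625
roi=lambda a,b,c,e:[int(v*k) for v in(a,b,c,e)]
print(im[int(367*k),int(100*k)],im[int(300*k),int(300*k)],im[int(250*k),int(700*k)],im[int(398*k),int(385*k)], im[int(300*k),int(645*k)])
thr=170
for n,q,r,t,y in [("bearing",(427,-257,0),roi(255,140,375,255),160,0),("spacer",(524,-387,0),roi(135,320,228,415),160,0),("cap",(587,-229,-.16),roi(365,315,470,445),160,1),("nest",(555,-17,-.233),roi(600,180,800,420),145,1)]:
    q,f,M=fit(m,im,PARTS[n],q,r,t,bool(y)); print(n,q.round(3),round(f,1),M)
    R=Ro.from_euler("z",q[2]).as_matrix()
    for P in PARTS[n]:
        uv=proj(m,P@R.T+[q[0],q[1],0]); cv2.polylines(im,[cv2.convexHull(np.round(uv*16).astype(np.int32))],True,(0,0,255),1,cv2.LINE_AA,4)
cv2.imwrite("pics/ov1.png",cv2.resize(im[60:300],(800,375),interpolation=cv2.INTER_CUBIC))
E
```

```text
[126 125 124] [127 127 126] [230 219 209] [255 254 254] [81 79 76]
bearing [ 430.514 -258.562    0.   ] 88.1 1959
spacer [ 527.234 -387.741    0.   ] 74.3 1483
cap [ 5.90854e+02 -2.30153e+02 -2.63000e-01] 285.2 1882
nest [ 5.64107e+02 -2.46600e+00 -2.68000e-01] 2237.8 8091
```

View pics/ov1.png

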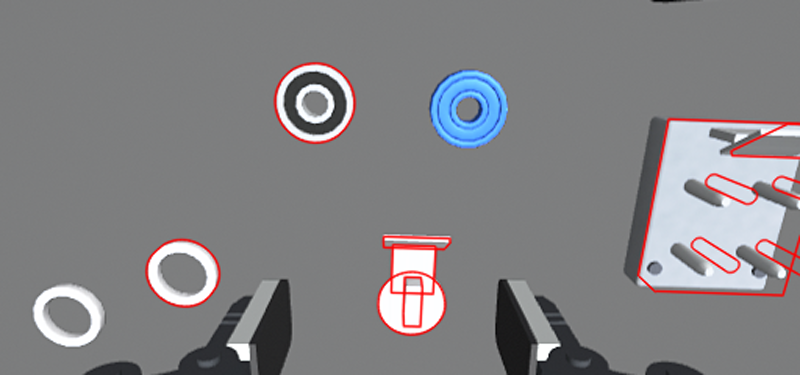

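Overlay: bearing (315,103), spacer (183,273) and cap (411,285) outlines all fit. The nest outline is off by about 20 px because the nest is cropped. I'll pick the bearing and photograph the nest from nearer.

```bash
cat >> h.py <<'E'
def st(tag=""):
    s=bot.get_state(); print(tag,"t%.2f"%s["t"],s["tcp_pos"].round(1),"rpy",np.round(s["orientation"],3),"F",s["contact_force"].round(1),"op%.3f"%s["opening"],flush=True); return s
def snap(name):
    m=model("wrist"); im=imaging.capture("wrist"); cv2.imwrite(f"pics/{name}.png",im); np.savez(name+".npz",K=m[0],R=m[1],p=m[2]); return m,im
E
python3 - <<'E'
from h import *
Y=2.91
bot.move_ptp([430.5,-258.6,60],down(Y))
print(bot.movel([430.5,-258.6,1],max_speed=120,threshold=12)); st("low")
bot.grip(0.4,50); st("grip")
bot.movel([430.5,-258.6,110],max_speed=250); st("up")
bot.move_ptp([600,-28,200],down(Y)); bot.dwell(.15); st("view")
snap("n1")
E
python3 -c "
import cv2;cv2.imwrite('pics/n1b.png',cv2.resize(cv2.imread('pics/n1.png'),(800,600),interpolation=cv2.INTER_CUBIC))"
```

```text
False
low t3.42 [ 431.4 -259.     1.9] rpy [-3.141e+00  1.000e-03  2.911e+00] F [-0.2 -0.3  0.5] op0.728
grip t3.72 [ 431.6 -259.2    2.6] rpy [-3.141e+00  2.000e-03  2.910e+00] F [-0.8  1.8  6.2] op0.559
up t4.30 [ 430.4 -258.5  109.8] rpy [-3.141e+00  1.000e-03  2.910e+00] F [-0.2 -0.6 -1.4] op0.557
view t5.60 [599.2 -29.4 199.3] rpy [-3.141e+00 -1.000e-03  2.908e+00] F [ 0.5 -0.3 -1.8] op0.556
```

View pics/n1b.png

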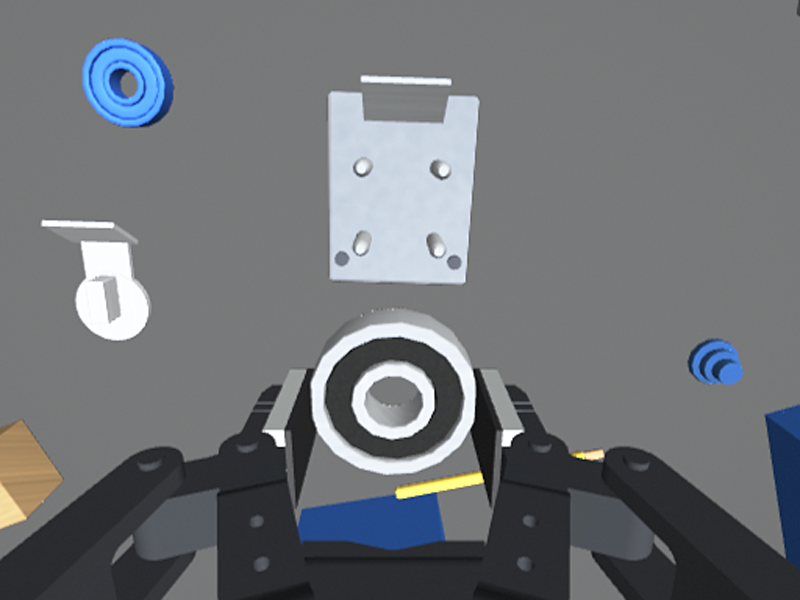

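Bearing held squarely, nest fully visible: top-face corners about (329,92), (479,97), (465,284), (329,280), lip edge (361,78)–(451,82). Fit both.

```bash
python3 - <<'E'
from fit import *
from scipy.optimize import least_squares
d=np.load("n1.npz"); m=(d["K"],d["R"],d["p"]); im=cv2.imread("pics/n1.png"); k=1/1.5625
# nest by mask: top face, exclude lip strip
x0,y0,x1,y1=[int(v*k) for v in (310,125,500,300)]
M=(im[y0:y1,x0:x1].min(2)>145).astype(np.uint8)
cs,_=cv2.findContours(M,cv2.RETR_EXTERNAL,cv2.CHAIN_APPROX_NONE); c=max(cs,key=cv2.contourArea); M=np.zeros_like(M); cv2.drawContours(M,[c],-1,1,-1)
top=[box(-58,58,-45,45,24.9,25)]
f=lambda q:np.abs(render(m,top,[555+q[0],-17+q[1],-.233+q[2]/40],None,[x0,y0,x1,y1])-M).sum()
from scipy.optimize import minimize
r=minimize(f,[0,0,0],method="Nelder-Mead",options=dict(initial_simplex=np.r_[[np.zeros(3)],np.eye(3)*6],xatol=.03,fatol=.3))
q=np.array([555+r.x[0],-17+r.x[1],-.233+r.x[2]/40]); print("nest mask fit",q.round(3),r.fun,M.sum())
# corners fit
C=np.array([[329,92],[479,97],[465.5,284],[329,280.5]])*k-.2; W=np.array([[-58,45,25],[-58,-45,25],[58,-45,25],[58,45,25]])
L=np.array([[361,79],[451,83]])*k-.2; WL=np.array([[-65.3,22,75.2],[-65.3,-22,75.2]])
g=lambda q:(proj(m,np.r_[W,WL]@Ro.from_euler("z",q[2]).as_matrix().T+[q[0],q[1],0])-np.r_[C,L]).ravel()
for W_ in (0,1):
    s=least_squares(g,[555,-17,-.233],x_scale=[1,1,.02]); 
print("corner fit",s.x.round(3),s.fun.round(1).reshape(-1,2).tolist())
# held bearing: dark seal annulus+white rim; top circle fit through rim pixels
tz=199.3-2.6+14
rim=np.array([[311,398],[474,392],[340,348],[445,345],[393,322],[393,473],[345,458],[440,457]])*k-.2
P=plane(m,rim,tz)[:,:2]; A=np.c_[2*P,np.ones(len(P))]; s=np.linalg.lstsq(A,(P**2).sum(1),rcond=None)[0]; print("held circle",s[:2],np.sqrt(s[2]+s[0]**2+s[1]**2))
R=Ro.from_euler("z",q[2]).as_matrix()
for Pp in PARTS["nest"]:
    uv=proj(m,Pp@R.T+[q[0],q[1],0]); cv2.polylines(im,[cv2.convexHull(np.round(uv*16).astype(np.int32))],True,(0,0,255),1,cv2.LINE_AA,4)
cv2.imwrite("pics/ov2.png",cv2.resize(im[30:200,190:330],None,fx=4,fy=4,interpolation=cv2.INTER_CUBIC)[:600])
E
```

```text
nest mask fit [ 5.57325e+02 -1.43020e+01 -2.72000e-01] 202.0313725490196 9188
corner fit [ 5.63852e+02 -1.56780e+01 -2.70000e-01] [[97.0, 8.7], [-96.9, 1.7], [-88.0, 3.3], [87.2, 8.6], [58.1, 1.4], [-57.1, -3.4]]
held circle [598.00337957 -28.15274192] 23.71247861075647
```

View pics/ov2.png

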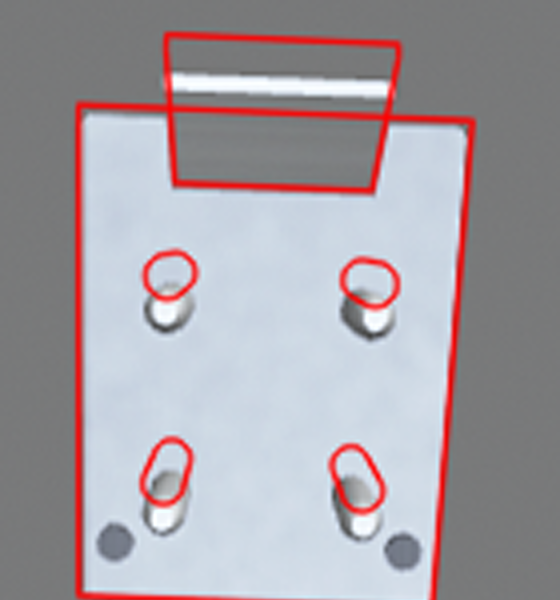

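The overlay shows the block outline fits, but the posts (for example (168,308)) and the lip (y≈85) sit about 8 mm further towards +x. So the seat isn't the block's centre, and I'll fit the posts and lip instead.

```bash
python3 - <<'E'
from fit import *
from scipy.optimize import least_squares
d=np.load("n1.npz"); m=(d["K"],d["R"],d["p"])
ov=lambda a:np.array(a,float)/4+[190,30]-.375
# image left = -y? determine: left posts
sg=1 if plane(m,[200,100],25)[0,1]>plane(m,[300,100],25)[0,1] else -1
obs={(-1,sg):(144,283,192,333),(-1,-sg):(341,288,395,338),(1,sg):(143,468,190,535),(1,-sg):(334,473,383,540)}
tip=np.r_[circ(5,25),circ(5,55),circ(2,61)]
Lw=np.array([[-65.3,sg*22,75.2],[-65.3,-sg*22,75.2]]); Lo=ov([[167,82],[391,90]])
def g(q):
    R=Ro.from_euler("z",q[2]).as_matrix(); o=[]
    for (a,b),bb in obs.items():
        uv=proj(m,(tip+[22*a,22*b,0])@R.T+[q[0],q[1],0]); lo,hi=uv.min(0),uv.max(0)
        o+=list(np.r_[lo,hi]-np.r_[ov(bb[:2]),ov(bb[2:])])
    uv=proj(m,Lw@R.T+[q[0],q[1],0])
    return np.r_[o,(uv-Lo).ravel()]
s=least_squares(g,[563,-17,-.27],x_scale=[1,1,.02],loss="soft_l1"); print(sg,s.x.round(3)); print(g(s.x).reshape(-1,4).round(1))
E
```

```text
-1 [ 5.6425e+02 -1.5929e+01 -2.6200e-01]
[[ 0.1 -0.1  1.   0.4]
 [-0.5 -0.  -0.1  0.6]
 [ 0.1 -0.2  0.8 -0.4]
 [-0.9 -0.2 -0.1 -0.3]
 [-0.9  0.2  0.7 -0. ]]
```

```bash
python3 - <<'E'
from h import *
Y=pi-.265; X,Yy=564.2,-16.7
bot.move_ptp([X,Yy,72],down(Y)); st("above")
hit=bot.movel([X,Yy,28],max_speed=50,threshold=12); st("down %s"%hit)
snap("b1")
E
python3 -c "
import cv2;cv2.imwrite('pics/b1b.png',cv2.imread('pics/b1.png'))"
```

```text
above t6.24 [565.3 -17.3  72.9] rpy [3.142e+00 1.000e-03 2.876e+00] F [ 1.5 -0.1 -1.5] op0.556
down False t7.28 [564.3 -16.7  27.9] rpy [3.141 0.    2.877] F [-0.9  0.5 -1.6] op0.553
```

Bearing went down between the posts without contact. Now I'll release it and do the spacer.

```bash
python3 - <<'E'
from h import *
Y=pi-.265; X,Yy=564.2,-16.7
bot.grip(0.68,40); st("rel")
bot.movel([X,Yy,100],max_speed=250)
m,im=snap("s0")
bot.grip(0.73,40)
sx,sy=527.2,-387.7-.8
bot.move_ptp([sx,sy,60],down(Y)); 
print(bot.movel([sx,sy,1],max_speed=120,threshold=12)); st("low")
bot.grip(0.4,50); st("grip")
bot.movel([sx,sy,110],max_speed=250)
bot.move_ptp([600,-28,200],down(Y)); bot.dwell(.1); st("view")
snap("n2")
E
python3 -c "
import cv2;cv2.imwrite('pics/n2b.png',cv2.resize(cv2.imread('pics/n2.png'),(800,600),interpolation=cv2.INTER_CUBIC))"
```

```text
rel t7.59 [564.5 -16.7  28.2] rpy [3.142e+00 1.000e-03 2.877e+00] F [ 0.5 -0.3 -0.2] op0.680
False
low t10.35 [ 527.7 -388.3    1.3] rpy [-3.141  0.     2.877] F [-0.5  0.7  0.9] op0.729
grip t10.65 [ 528.2 -389.1    2.8] rpy [-3.141e+00  2.000e-03  2.877e+00] F [-1.2  1.4  6.1] op0.545
view t12.74 [599.9 -29.4 199.5] rpy [-3.141e+00 -1.000e-03  2.875e+00] F [-0.1  0.  -0.7] op0.534
```

View pics/n2b.png

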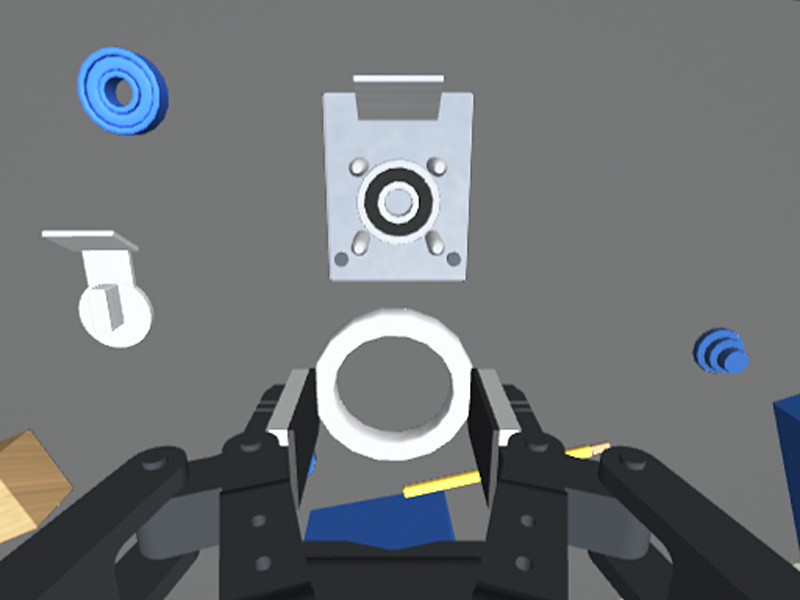

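The bearing sits flat in the posts and the spacer is held level. I'll place the spacer, then pick the cap by its rib.

```bash
python3 - <<'E'
from h import *
Y=pi-.265; X,Yy=564.2,-16.7
bot.move_ptp([X,Yy,76],down(Y))
hit=bot.movel([X,Yy,41],max_speed=50,threshold=12); st("down %s"%hit)
if not hit:
    bot.grip(0.67,40); st("rel")
    bot.movel([X,Yy,110],max_speed=250)
    bot.grip(0.3,40)
    cx,cy,Y=588.0,-230.2,pi-.263
    bot.move_ptp([cx,cy,60],down(Y))
    h=bot.movel([cx,cy,9.5],max_speed=60,threshold=6); s=st("cap low %s"%h)
    if not h:
        bot.grip(0.0,60); st("grip")
        bot.movel([cx,cy,120],max_speed=200)
        bot.move_ptp([610,-30,220],down(pi-.265)); bot.dwell(.1); st("view")
        snap("n3")
E
python3 -c "
import cv2;cv2.imwrite('pics/n3b.png',cv2.resize(cv2.imread('pics/n3.png'),(800,600),interpolation=cv2.INTER_CUBIC))"
```

```text
down True t14.04 [563.6 -16.7  41.8] rpy [-3.141e+00 -1.000e-03  2.877e+00] F [-0.4  0.2  5.3] op0.538[ WARN:0@0.008] global loadsave.cpp:275 findDecoder imread_('pics/n3.png'): can't open/read file: check file path/integrity
Traceback (most recent call last):
cv2.error: OpenCV(4.12.0) /io/opencv/modules/imgproc/src/resize.cpp:4208: error: (-215:Assertion failed) !ssize.empty() in function 'resize'
```

It stopped at 41.8 mm, which is where the spacer meets the bearing, so it is seated. Continuing.

```bash
python3 - <<'E'
from h import *
Y=pi-.265; X,Yy=564.2,-16.7
bot.grip(0.67,40); st("rel")
bot.movel([X,Yy,110],max_speed=250)
bot.grip(0.3,40)
cx,cy,Y=588.0,-230.2,pi-.263
bot.move_ptp([cx,cy,60],down(Y))
h=bot.movel([cx,cy,9.5],max_speed=60,threshold=6); s=st("cap low %s"%h)
if not h or s["tcp_pos"][2]<16:
    bot.grip(0.0,60); st("grip")
    bot.movel([cx,cy,120],max_speed=200)
    bot.move_ptp([610,-30,220],down(pi-.265)); bot.dwell(.1); st("view")
    snap("n3")
E
python3 -c "
import cv2;cv2.imwrite('pics/n3b.png',cv2.resize(cv2.imread('pics/n3.png'),(800,600),interpolation=cv2.INTER_CUBIC))"
```

```text
rel t14.31 [562.9 -16.6  41.1] rpy [-3.141e+00 -3.000e-03  2.877e+00] F [0.2 0.1 0.9] op0.668
cap low False t17.02 [ 588.3 -230.4    9.8] rpy [-3.141e+00  1.000e-03  2.878e+00] F [-0.  -0.1  0.1] op0.301
grip t17.29 [ 588.5 -230.5   10.2] rpy [-3.141e+00  1.000e-03  2.879e+00] F [-0.7  0.5  2.8] op0.120
view t18.99 [609.4 -31.6 218.5] rpy [-3.141e+00 -2.000e-03  2.874e+00] F [ 0.1  0.3 -0.5] op0.121
```

View pics/n3b.png

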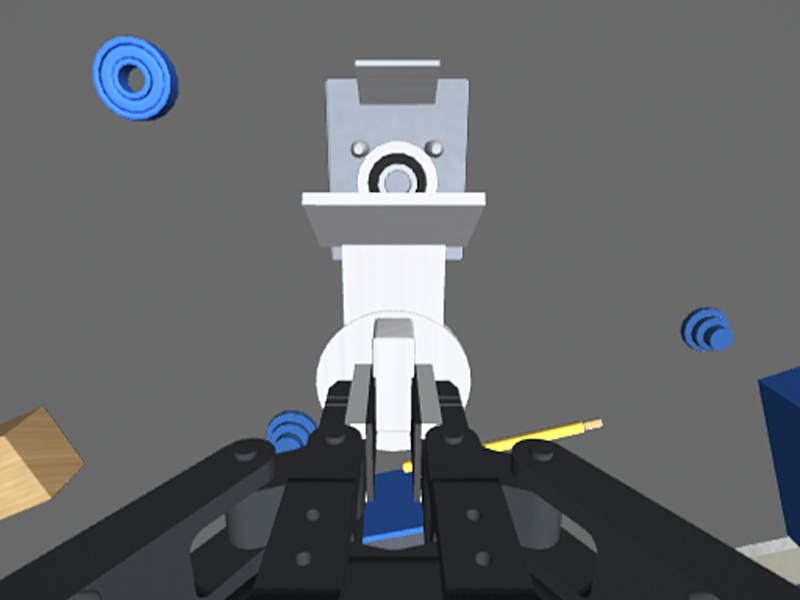

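The cap is held by the rib with its lip edge parallel to the nest's lip, over bearing and spacer. Lowering it.

```bash
python3 - <<'E'
from h import *
Y=pi-.265; X,Yy=561.3,-15.9
bot.move_ptp([X,Yy,85],down(Y)); st("above")
hit=bot.movel([X,Yy,56.5],max_speed=35,threshold=8); st("down %s"%hit)
E
```

```text
above t19.68 [562.6 -16.7  85.8] rpy [3.142e+00 2.000e-03 2.876e+00] F [ 0.  -0.3 -1.2] op0.115
down True t20.45 [562.1 -16.2  57.3] rpy [-3.141e+00  1.000e-03  2.877e+00] F [ 0.4 -0.5  3.9] op0.117
```

```bash
python3 - <<'E'
from h import *
Y=pi-.265; X,Yy=561.3,-15.9
bot.grip(0.22,40); st("rel")
bot.movel([X,Yy,130],max_speed=250)
bot.move_ptp([605,-28,200],down(Y)); snap("n4")
bot.grip(0.85,40)
bot.move_ptp([472,335,210],down(-1.73)); bot.dwell(.1); st("view")
snap("k1")
E
python3 -c "
import cv2,numpy as np
a=cv2.imread('pics/n4.png')[20:220,160:360];b=cv2.imread('pics/k1.png')[:,100:412]
a=cv2.resize(a,(400,400),interpolation=cv2.INTER_CUBIC);b=cv2.resize(b,None,fx=600/384*.0+1.25,fy=1.25,interpolation=cv2.INTER_CUBIC)
h=480;a=cv2.copyMakeBorder(a,0,h-400,0,0,cv2.BORDER_CONSTANT);cv2.imwrite('pics/nk.png',np.hstack([a,b]))
print(b.shape)"
```

```text
rel t20.70 [560.8 -16.   56.4] rpy [-3.141e+00 -1.000e-03  2.877e+00] F [-1.   0.6 -0.6] op0.221
view t23.72 [472.7 334.1 209.9] rpy [-3.141 -0.    -1.732] F [-0.4 -0.4 -0.8] op0.851
(480, 390, 3)
```

View pics/nk.png

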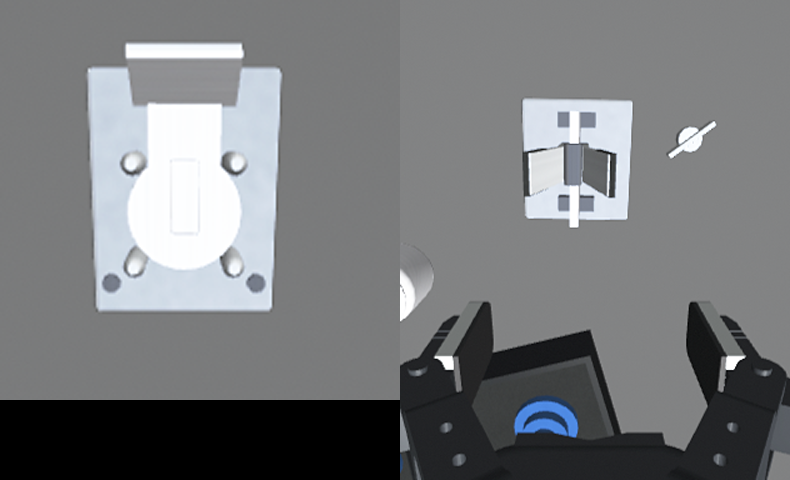

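Left: the cap is seated flat with its lip against the fixed lip. Right: clip handles' outer ends at about (526,172) and (614,174), pivot (573,165), strip (574,112)–(574,227). Compute the clip pose.

```bash
python3 - <<'E'
from h import *
d=np.load("k1.npz"); m=(d["K"],d["R"],d["p"])
c=lambda u,v:((u-400)/1.25+100-.1,v/1.25-.1)
for n,u,v,z in [("s1",574,112,70),("s2",574,227,70),("hL1",524,153,138),("hL2",526,195,138),("hR1",614,153,138),("hR2",615,195,138),("pivtop",573,144,98),("pivbot",573,185,98),("fTL",523,99,12),("fTR",632,101,12),("fBR",628,219,12),("fBL",526,216,12)]:
    print(n,plane(m,[c(u,v)],z)[0].round(1))
E
```

```text
s1 [471.8 258.9  70. ]
s2 [485.5 337.7  70. ]
hL1 [498.7 275.4 138. ]
hL2 [502.2 297.4 138. ]
hR1 [452.2 282.9 138. ]
hR2 [454.9 305.1 138. ]
pivtop [474.6 277.6  98. ]
pivbot [479.  302.7  98. ]
fTL [512.5 242.2  12. ]
fTR [426.7 257.7  12. ]
fBR [442.8 353.8  12. ]
fBL [529.9 336.9  12. ]
```

```bash
python3 - <<'E'
from h import *
Y=-.172-pi/2; X,Yy=477.6,290.1
bot.move_ptp([X,Yy,165],down(Y))
h=bot.movel([X,Yy,108],max_speed=100,threshold=8); st("low %s"%h)
if not h:
    bot.grip(0.0,35); st("grip"); bot.dwell(.2); st("grip2"); snap("k2")
    bot.movel([X,Yy,190],max_speed=150); st("up"); bot.dwell(.1); snap("k3")
E
python3 -c "
import cv2,numpy as np
a=cv2.imread('pics/k2.png')[60:384,156:356];b=cv2.imread('pics/k3.png')[60:384,156:356]
cv2.imwrite('pics/k23.png',cv2.resize(np.hstack([a,b]),None,fx=1.85,fy=1.85,interpolation=cv2.INTER_CUBIC))"
```

```text
low False t24.85 [478.1 290.6 108.6] rpy [-3.141e+00  1.000e-03 -1.742e+00] F [ 0.7  0.5 -0.3] op0.851
grip t25.38 [477.6 290.  108. ] rpy [ 3.142 -0.    -1.743] F [ 0.1  0.6 -0.6] op0.213
grip2 t25.58 [477.6 290.1 108. ] rpy [ 3.142 -0.    -1.743] F [-0.5 -0.2 -0.2] op0.211
up t26.33 [477.2 289.9 189.4] rpy [ 3.141 -0.    -1.743] F [ 0.4  0.1 -1.1] op0.212
```

View pics/k23.png

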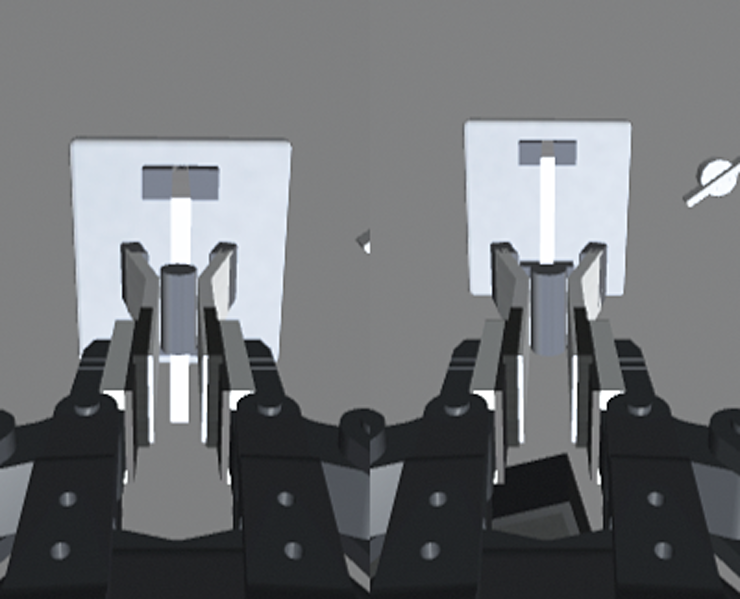

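Clip lifted with jaws open; jaw tips near (502,245) and (593,245), pivot pin (549,265–355) in the right half. Check its place in the hand against projection.

```bash
python3 - <<'E'
from h import *
from scipy.optimize import least_squares
d=np.load("k3.npz"); m=(d["K"],d["R"],d["p"])
T=np.array([477.6,290.1,189.7]); R=Ro.from_euler("xyz",[pi,0,-.172-pi/2]).as_matrix()
pix=lambda u,v:np.array([(u-370)/1.85+156-.2,v/1.85+60-.2])
P=lambda t:proj(m,np.atleast_2d(t)@R.T+T)
for dz in (10,16,22): print(dz,"pivot ends",P([[11,0,dz],[-11,0,dz]]).round(1).tolist(),"tips",P([[11,16,dz+38],[11,-16,dz+38],[-11,16,dz+38]]).round(1).tolist())
print("obs pin", pix(549,267),pix(549,350),"tips outer top",pix(492,243),pix(606,243),"inner",pix(511,245),pix(588,245))
print("strip",proj(m,[[471.8,258.9,70],[485.5,337.7,70]]),pix(547,155))
# lip poses IK along the path
yaw=-.265; N=Ro.from_euler("z",yaw).as_matrix(); a=pi/6
L=N@np.array([[np.cos(a),0,-np.sin(a)],[0,1,0],[np.sin(a),0,np.cos(a)]])
lip=np.array([564.2,-16.7,76])+N@[-64,0,0]; print("lip",lip)
x,z=-L[:,0],-L[:,2]; rpy=Ro.from_matrix(np.c_[np.cross(x,z),x,z]).as_euler("xyz")
for e in (36,60,110): print(e,rpy,solve_ik(lip+L[:,2]*e,rpy))
E
```

```text
10 pivot ends [[251.3, 221.2], [251.3, 259.9]] tips [[277.1, 197.4], [225.4, 197.4], [276.3, 230.1]]
16 pivot ends [[251.3, 216.8], [251.3, 254.4]] tips [[276.3, 194.4], [226.1, 194.4], [275.6, 226.3]]
22 pivot ends [[251.2, 212.6], [251.3, 249.2]] tips [[275.6, 191.6], [226.8, 191.6], [274.9, 222.7]]
obs pin [252.55675676 204.12432432] [252.55675676 248.98918919] tips outer top [221.74594595 191.15135135] [283.36756757 191.15135135] inner [232.01621622 192.23243243] [273.63783784 192.23243243]
strip [[251.60990921 145.21818536]
 [251.57686018 235.22359746]] [251.47567568 143.58378378]
lip [5.02434080e+02 6.21931616e-02 7.60000000e+01]
36 [-2.61799388e+00  2.22044605e-16 -1.83579633e+00] [-0.08644922  0.11279342 -1.06419139 -0.12287591 -0.08891892 -1.41575667]
60 [-2.61799388e+00  2.22044605e-16 -1.83579633e+00] [-0.07982821  0.04023226 -1.05872376 -0.04432432 -0.09218822 -1.40997543]
110 [-2.61799388e+00  2.22044605e-16 -1.83579633e+00] [-0.06439038 -0.10473285 -1.03370006  0.12695782 -0.09979896 -1.39648185]
```

Consistent with about 16–22 mm pivot below TCP (mouth 54–60 mm). I'll slide it down the slope so the mouth ends 17–23 mm below the edge.

```bash
python3 - <<'E'
from h import *
yaw=-.265; N=Ro.from_euler("z",yaw).as_matrix(); a=pi/6
L=N@np.array([[np.cos(a),0,-np.sin(a)],[0,1,0],[np.sin(a),0,np.cos(a)]])
lip=np.array([564.2,-16.7,76])+N@[-64,0,0]
x,z=-L[:,0],-L[:,2]; rpy=Ro.from_matrix(np.c_[np.cross(x,z),x,z]).as_euler("xyz")
g=lambda e:lip+L[:,2]*e+L[:,0]*.4
bot.move_ptp(g(105),rpy); bot.dwell(.1); st("above"); snap("p0")
h=bot.movel(g(37),max_speed=60,threshold=8); s=st("in %s"%h); print("e",(s["tcp_pos"]-lip)@L)
snap("p1")
E
```

```text
above t27.66 [453.7  14.3 167.9] rpy [-2.617e+00  1.000e-03 -1.835e+00] F [ 0.4 -0.2 -1.2] op0.215
in False t28.99 [485.    4.9 108.5] rpy [-2.618  0.    -1.836] F [-0.3  0.3 -0.8] op0.212
e [ 0.59550406  0.05558675 37.20696879]
```

```bash
python3 - <<'E'
from h import *
yaw=-.265; N=Ro.from_euler("z",yaw).as_matrix(); a=pi/6
L=N@np.array([[np.cos(a),0,-np.sin(a)],[0,1,0],[np.sin(a),0,np.cos(a)]])
lip=np.array([564.2,-16.7,76])+N@[-64,0,0]
x,z=-L[:,0],-L[:,2]; rpy=Ro.from_matrix(np.c_[np.cross(x,z),x,z]).as_euler("xyz")
g=lambda e:lip+L[:,2]*e+L[:,0]*.4
bot.grip(0.8,35); st("rel"); snap("p2")
bot.movel(g(130),max_speed=150); st("away")
snap("p3")
bot.move_ptp([380,150,260],down(-1.8)); st("clear")
cv2.imwrite("pics/side1.png",imaging.capture("side"))
a=cv2.imread("pics/p1.png")[60:384,126:386]; b=cv2.imread("pics/p3.png")[60:384,126:386]
s=cv2.imread("pics/side1.png")
c=cv2.resize(s[175:245,215:295],None,fx=3.2,fy=4.63*.0+3.2,interpolation=cv2.INTER_CUBIC)
c=cv2.copyMakeBorder(c,0,324-c.shape[0],0,0,cv2.BORDER_CONSTANT)
print(c.shape); o=np.hstack([a,b,c]); cv2.imwrite("pics/fin.png",cv2.resize(o,(798,int(o.shape[0]*798/o.shape[1])),interpolation=cv2.INTER_CUBIC))
E
```

```text
rel t29.57 [485.2   4.8 108.5] rpy [-2.617  0.    -1.836] F [ 0.4 -0.1 -0.4] op0.799
away t30.39 [440.1  17.  188.6] rpy [-2.618  0.    -1.836] F [-0.1  0.7  0.9] op0.801
clear t31.27 [379.9 149.7 258.6] rpy [ 3.141e+00 -1.000e-03 -1.800e+00] F [-0.9 -0.2 -0.1] op0.799
(324, 256, 3)
```

View pics/fin.png

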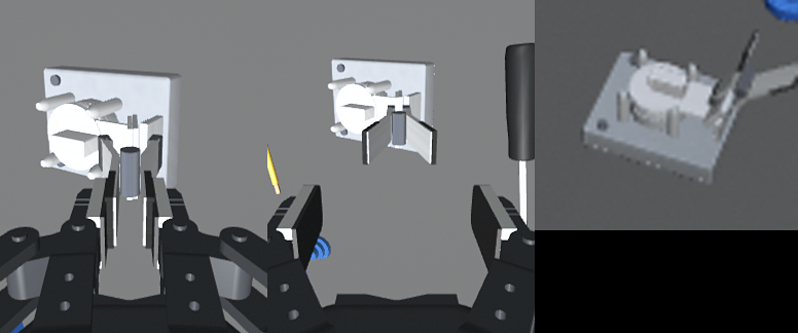

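The clip stands on both lips near mid-edge, in line with their slope (p3: pivot (398,128), handles (365,145) and (435,145)). The cap is flat in the posts and the robot is clear. Handing in.

```bash
python3 -c "
from h import *
print(bot.sign_off()); st()"
```

```text
the job is handed in; nothing more can be done
None
the job is handed in; nothing more can be done
```

The bearing, spacer ring and cap are stacked in the nest in that order, and the clip is on both lips. I handed the job in at about 31 s.

- **Spacer choice:** I used the ring about 652 mm from the base; the other look-alike was about 722 mm away.
- **Stacking:** the bearing went between the posts without contact. The spacer and cap each stopped on light contact at the expected seated height. A picture taken before clipping showed the cap flat with its lip against the fixed lip.
- **Clip:** it slid down the slope without contact. After release, the wrist and side pictures showed it holding on near the middle of the edge, in line with the slope, with the robot clear.
- **Uncertain or not matching:** the clip's depth over the lips is only known to about 17–23 mm below the edge. My first nest fit put the seat at the block's centre, about 8 mm off, so I refitted from the posts and lip before placing anything. I saw nothing else disturbed, but did not check each bystander at the end.

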